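# Ready the screwdriver over the terminal housing

### The arm

A 6-joint arm with a two-finger parallel gripper is mounted at the origin on the work surface. World frame = base frame: x ahead of the robot, y to its left, z up, the work surface at z = 0. Lengths are in m, angles in rad, forces in N, time in s.
With the tool pointing down it reaches from about 0.275 to 0.85 m from the base axis. Payload 19 kg.
Tool frame: the origin (TCP) lies midway between the tips of the shut fingers; the grasp point (between the pads) lies 19 mm behind it; z points along the fingers, y is the line along which they close (so a half turn about z gives the same grasp; the last joint's range is limited). The gripper opens to 85 mm and grips with 20 to 120 N. Pads are 22 mm wide; open, the fingers measure 114 mm over their backs; the gripper's body (76 mm by 85 mm) begins 54 mm behind the grasp point. The pads swing forward as they close: fully open they stand 13 mm farther back than shut.
Start: joints at [1.018, 0.15, 1.437, -0, 1.554, -0.134], TCP at [0.234, 0.525, 0.231] pointing down, gripper open.
Joint ranges: [-2.8, 2.8], [-0.68, 2.1], [0.12, 2.68], [-1.39, 4.53], [0.16, 2.79], [-2.81, 2.81]. Speed limits (rad/s): [1.89, 1.89, 2.22, 3.01, 3.01, 3.01].

### API

Orientations are given as a unit quaternion [x, y, z, w].
In Python, from plant import monitor, imaging, ticket gives the robot as it stands. The module is installed in compiled form; this text tells all that it offers.
- The arm moves only by the tool apply_moves, never from a script. Its argument "targets" is text: rows parted by semicolons, each of 7 numbers parted by spaces: the shift along the tool's x, y, z in mm, then the turn, a rotation vector about the tool's x, y, z in rad, then the finger opening in mm, from 0 to 85.4. A call has 1 to 12 rows; each row shifts and turns the commanded pose from where the row before left it, along the tool's axes as they then stand; what a row does not reach is not made up. A row lasts 1/12 s, in which the tool goes at most 41.7 mm and 7.16 degrees, less where a joint would pass 70% of its speed; a pose out of reach is approached as far as the arm can. A call is refused whole if a number of a shift passes 41.7 or a number of a turn 0.125, either way. A call with a gripper value outside its range is refused whole. The fingers move at their own pace and stop on an object; the grip force is fixed at half the most. Time passes only in rows, so rows that do not move let the fingers close. It gives the time, the measured TCP pose, the force, the opening and the grip force at its end, in the units of the state.
- monitor.get_state(): the state, without advancing time (a new reading comes with each control period).
- imaging.read_camera(name): name is "side" or "top" or "wrist"; returns a dict with "img" (480x640x3 uint8, red, green, blue), "z_map" (480x640 float32, m along the optical axis (not along the pixel's ray), 0 where there is no reading), "fx", "fy", "cx", "cy" (pixels), "rvec" (rotation vector, rad) and "tvec" (3), from world to camera coordinates, as OpenCV has them. Camera axes: x right, y down, z forward; pixel columns grow to the right and rows downward; lengths in m; the calibration is good to about 2 mm. A picture is of the moment at which its call begins.
- ticket.finish_job(): hands the job in; it is judged then, once.
Trained networks look in a picture, given as the dict that the camera call returned (one of the last four; its "shot" number tells which), for a name from the list of things; names that differ only in an ending like _2 or _b are one class to them, and where a whole thing is asked for, a point or a joint stands for the part that bears it (a point fixed in the world has none). Each returns a list of dicts, best first, with "confidence" (0 to 1); they miss things now and then, are a little off and sometimes report something else, mostly with a low value. They report only what shows in the picture. A call takes as long as a camera call. They do not tell look-alikes from the thing itself.
- imaging.spot_in(thing, picture): "at" ([column, row] in pixels, amid what is visible of it).
- imaging.trace(thing, picture): "pixels" (480x640 bool, what is visible of it) and "at" ([column, row] in pixels, amid what is visible of it).
The state is a dict: "time_s": time; "joint_positions": joint angles; "qvel": joint speeds; "tau": joint torques, N m; "position": TCP position; "tcp_rot": TCP orientation; "wrist_force": force on the tool from outside, world axes, zero at the start; "torque": the same for the moment, N m; "gripper_width": finger opening in m; "finger_force": force on a finger pad.
Only numpy, scipy, OpenCV 4.12 (cv2) and the standard library are available. Lean on these libraries where they do the work, as an engineer would, in place of code of your own. Each camera call takes 0.05 s, during which the arm holds its last target. There are 200 camera calls.

### The job

Lay the loose terminal housing level on the narrow raised rest, screw hole upwards, centred and lengthwise along it, and let go of it. Then draw the screwdriver out of its slanting holder, turn it upright with the bit down, and finish still holding it there in the gripper, the tip about two centimetres straight above the housing's screw hole and touching nothing. Leave the bottle and the spool where they are.

Things in the scene. Friction and masses are not known exactly. Their poses are not given: they have to be found in the camera images.
- housing: Loose aluminium terminal housing, a bar 100 x 36 x 26 mm (x, y, z), 0.19 to 0.32 kg, lying on the table with the hole up. A black terminal block (18 x 30 mm, 12 mm high) stands on top at each end, centred 37 mm from the middle. Origin: centre of the underside; x along its length, y across, z up.
- housing_hole (a point): Mouth of the housing's only screw hole, 10 mm wide, in the middle of its top face, 26 mm above the underside.
- rest: Fixed narrow steel rest: a foot 100 x 70 x 10 mm with an upright bar on it whose flat top is 70 mm long (x) and 24 mm wide (y), 50 mm above the table. Origin: centre of the foot's underside; z up.
- rest_top (a point): Centre of the rest's flat top, 50 mm above the table; same axes as the rest.
- driver: Loose inline cordless screwdriver, 0.2 to 0.4 kg, 200 mm long, standing bit first in the holder. Origin: the tip of the bit; z runs along its axis from the tip to the butt. From the tip: thin bit 6 mm wide to 32 mm, cone widening to 60 mm, then a plain round handle 32 mm in diameter to 200 mm. Balances about 125 mm from the tip. It leans 0.70 rad (40 degrees) from vertical, and about 70 mm of the handle's butt end stick out of the socket.
- driver_butt (a point): Centre of the flat butt end of the screwdriver, 200 mm from the tip along its axis.
- holder: Fixed holder: a steel foot 130 x 84 x 12 mm, centred 10 mm to the -x side of the origin, carrying a square aluminium socket tube (44 mm outside, 36 mm inside, 128 mm deep, walls 4 mm) that leans 0.70 rad from vertical, its mouth towards the holder's -x, roughly towards the robot. Origin: underside of the foot; z up. The driver comes out only along the tube's axis (the driver's z).
- holder_mouth (a point): Centre of the socket's open mouth, about 131 mm above the table.
- bottle: Bystander: plain white bottle, 54 mm in diameter, 140 mm high. Origin: centre of the underside.
- spool: Bystander: grey spool standing on its flange, 60 mm in diameter, 46 mm high. Origin: centre of the underside.
Things that resemble listed ones, but are neither listed nor needed, are in the scene too. What is meant by the driver is not red, and is the smaller of those in its own colour. There is more than one size of the holder; the job needs the smallest.

How it is judged:
On the way, in this order (a step that is already met when the one before it is completed fails the run):
1. the housing lies on the rest, level, centred and lengthwise, and is let go (horizontal distance between housing and rest_top below 0.012 m and angle between the x axis of housing and the x axis of rest, either way round below 0.2 rad and angle between housing's own z axis and vertical below 0.07 rad and z of housing in the frame of rest_top between -0.003 and 0.004 m and contact force between housing and rest above 0.3 N and contact force between housing and the fingers below 0.1 N and linear speed of housing below 0.02 m/s), for 0.3 s.
2. the screwdriver is out of the socket, in the fingers (contact force between driver and the fingers above 1 N and contact force between driver and holder below 0.1 N and height (world z) of driver above 0.07 m and distance between driver_butt and holder_mouth above 0.19 m), for 0.2 s.
At the end, for the whole second after the job is handed in: Housing free and level (0.07 rad) on the rest, within 12 mm of its centre and 0.2 rad of its length (either way round). Fingers hold the driver still, bit down within 0.14 rad of upright, tip within 12 mm sideways of the hole and 5 to 45 mm above it, touching nothing else (all of step 1 and contact force between driver and the fingers above 1 N and contact force between driver and holder below 0.1 N and contact force between driver and housing below 0.1 N and contact force between driver and rest below 0.1 N and contact force between driver and bottle below 0.1 N and contact force between driver and spool below 0.1 N and angle between driver's own z axis and vertical below 0.14 rad and height (world z) of driver_butt above 0.2 m and horizontal distance between driver and housing_hole below 0.012 m and z of driver in the frame of housing_hole between 0.005 and 0.045 m and linear speed of driver below 0.02 m/s); the arm keeps its last pose, push and grip.
It fails at once if the bottle is pushed more than 30 mm away (distance of bottle from where it was at the start of the episode above 0.03 m).
It fails at once if the spool is pushed more than 30 mm away (distance of spool from where it was at the start of the episode above 0.03 m).
It also fails if it takes over 54 s, if anything falls off the work surface, if the arm or the gripper's body presses on something with over 40 N, if the wrist force passes 120 N, or if a joint passes its speed limit or range.

## Working session

There is one attempt and no reset: what is moved stays moved. The work goes in short steps, Python scripts to look and compute and a tool call to move; the robot and the scene stay as the last step left them, time stands still between calls to the robot, and variables do not carry over. Pictures are saved under pics/ and viewed, at most 10 in all, crops included, and the job is handed in when it is done.

Besides the shell and the picture viewer there is one more tool, called after "Emit:" as name(argument=value, ...) on one line, values as JSON. apply_moves: Moves the arm, as the interface text tells. Its arguments: {"type":"object","properties":{"targets":{"type":"string"}},"required":["targets"]}

```bash
mkdir -p pics; cat > h.py <<'E'
import numpy as np, cv2
from plant import monitor, imaging, ticket
from scipy.spatial.transform import Rotation as R
def cloud(p):
    z=p["z_map"]; v,u=np.mgrid[0:480,0:640]
    c=np.stack([(u-p["cx"])/p["fx"]*z,(v-p["cy"])/p["fy"]*z,z],-1)
    M=cv2.Rodrigues(np.array(p["rvec"],float))[0]
    w=(c-np.array(p["tvec"]).ravel())@M
    w[z==0]=np.nan
    return w
def save(p,n): cv2.imwrite("pics/"+n+".png",p["img"][:,:,::-1])
E
python3 - <<'E'
from h import *
s=monitor.get_state(); print(s["time_s"],s["tcp_rot"])
for c in ["top","side"]:
    p=imaging.read_camera(c); save(p,c); w=cloud(p)
    np.savez("/tmp/"+c,w=w,img=p["img"])
    for t in ["housing","rest","driver","holder","bottle","spool"]:
        for d in imaging.trace(t,p):
            m=d["pixels"]; q=w[m]; q=q[~np.isnan(q[:,0])]
            print(c,t,round(d["confidence"],2),np.round(d["at"]),m.sum(),np.round(np.median(q,0),3),np.round(np.percentile(q,98,axis=0),3), np.round(np.percentile(q,2,axis=0),3))
E
```

```text
0.0 [ 2.07899265e-01  9.78150040e-01 -5.87505121e-04 -2.21098716e-04]
top housing 0.94 [363. 275.] 681 [0.449 0.042 0.027] [0.495 0.068 0.041] [0.402 0.017 0.013]
top rest 0.63 [464. 203.] 1286 [ 0.623 -0.218  0.011] [ 0.676 -0.183  0.053] [ 0.576 -0.267 -0.001]
top driver 0.84 [276. 220.] 448 [0.564 0.225 0.176] [0.602 0.25  0.194] [0.534 0.205 0.111]
top driver 0.84 [281. 311.] 1055 [0.378 0.237 0.028] [0.439 0.305 0.035] [ 0.305  0.179 -0.   ]
top holder 0.73 [274. 200.] 1595 [0.622 0.249 0.015] [0.687 0.295 0.145] [0.555 0.194 0.004]
top holder 0.68 [474. 303.] 4051 [ 0.376 -0.184  0.092] [ 0.462 -0.149  0.188] [ 0.301 -0.232  0.011]
top holder 0.61 [186. 380.] 4000 [0.241 0.426 0.1  ] [0.321 0.475 0.188] [0.164 0.39  0.012]
top bottle 0.56 [347. 135.] 618 [0.767 0.076 0.094] [0.794 0.098 0.143] [0.753 0.05  0.01 ]
top spool 0.64 [396. 148.] 580 [ 0.753 -0.047  0.045] [ 0.782 -0.022  0.051] [ 0.73  -0.074  0.001]
side housing 0.81 [342. 248.] 534 [0.448 0.05  0.023] [0.497 0.072 0.038] [ 0.401  0.02  -0.001]
side rest 0.76 [287. 194.] 534 [ 0.626 -0.212  0.015] [ 0.677 -0.181  0.
[... 391 characters left out ...]
 [ 0.732 -0.078 -0.003]
side holder 0.97 [365. 190.] 2516 [ 0.381 -0.177  0.063] [ 0.463 -0.145  0.18 ] [ 0.302 -0.325 -0.003]
side holder 0.71 [443. 360.] 4561 [0.252 0.47  0.061] [0.323 0.502 0.177] [0.162 0.417 0.007]
side holder 0.66 [275. 292.] 2263 [0.619 0.262 0.046] [0.682 0.298 0.138] [ 0.559  0.186 -0.001]
side bottle 0.89 [223. 244.] 711 [0.776 0.093 0.072] [0.803 0.103 0.139] [0.755 0.07  0.003]
side bottle 0.66 [341. 244.] 563 [0.451 0.05  0.023] [0.5   0.073 0.038] [ 0.401  0.018 -0.001]
side spool 0.73 [276. 293.] 2192 [0.62  0.263 0.046] [0.682 0.298 0.138] [0.559 0.202 0.   ]
side spool 0.59 [235. 225.] 410 [ 0.757 -0.039  0.036] [ 0.792 -0.019  0.048] [ 0.733 -0.094 -0.004]
```

View pics/top.png

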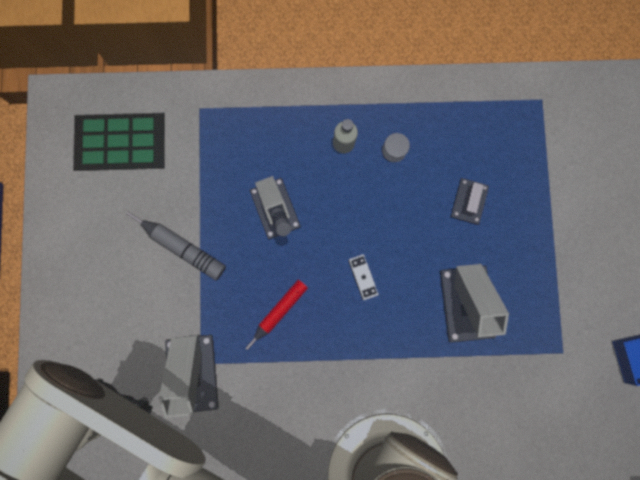

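View pics/side.png

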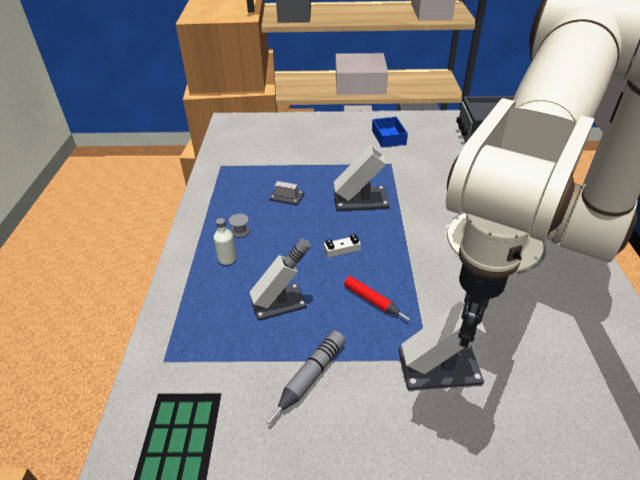

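Top view: three drivers show: red lying (281,311), large grey lying (180,245), and a smaller grey one in the smallest holder (281,222). That last one fits (not red, smaller of the greys, and in the smallest of the three holders). The housing is at (363,277), the rest at (470,200).

```bash
python3 - <<'E'
from h import *
d=np.load("/tmp/top.npz");w=d["w"];img=d["img"]
x,y,z=w[...,0],w[...,1],w[...,2]
def rect(m,n):
    r=cv2.minAreaRect((w[m][:,:2]*1000).astype(np.float32)); 
    b=cv2.boxPoints(r); e=[b[1]-b[0],b[2]-b[1]]; L=max(e,key=np.linalg.norm)
    print(n,m.sum(),np.round(r[0],1),np.round(r[1],1),"ang",round(np.arctan2(L[1],L[0]),3),"zmed",np.round(np.median(z[m]),4),"mean",w[m].mean(0))
near=lambda a,b,r:(np.hypot(x-a,y-b)<r)
rect(near(.449,.042,.08)&(z>.018),"housing")
rect(near(.623,-.225,.08)&(z>.043),"resttop")
rect(near(.623,-.215,.08)&(z>.006)&(z<.03),"restfoot")
rect(near(.62,.25,.11)&(z>.007)&(z<.018),"holderfoot")
for c in ["top","side"]:
    d=np.load(f"/tmp/{c}.npz");w=d["w"];x,y,z=w[...,0],w[...,1],w[...,2]
    m=near(.57,.235,.07)&(z>.12)
    q=w[m]; g=d["img"][m].astype(int).mean(1); dk=g<90
    print(c,len(q),dk.sum(), q[dk].mean(0))
    u,s,vt=np.linalg.svd(q[dk]-q[dk].mean(0)); print(vt[0],s)
cr=lambda i,a,b,h:cv2.resize(i[b-h:b+h,a-h:a+h,::-1],(390,390),interpolation=cv2.INTER_CUBIC)
s=np.load("/tmp/side.npz")["img"]
cv2.imwrite("pics/crop.png",np.hstack([cr(img,276,210,45),cr(s,290,275,50)]))
E
```

```text
housing 671 [449.6  40.3] [99.9 36.5] ang 0.31 zmed 0.0275 mean [0.44940359 0.04085371 0.02955036]
resttop 320 [ 625.7 -224.7] [25.3 70.2] ang -0.305 zmed 0.0496 mean [ 0.6252633  -0.22409832  0.04950487]
restfoot 786 [ 626.  -208.8] [138.7 139.2] ang -0.735 zmed 0.01 mean [ 0.62211681 -0.2188034   0.01090551]
holderfoot 873 [618.6 257.8] [209.3 193.8] ang 0.63 zmed 0.0116 mean [0.61666557 0.24454621 0.01171489]
top 677 316 [0.57260273 0.2272405  0.16431844]
[-0.66710222 -0.24148121  0.70474212] [0.45463188 0.16957016 0.10899695]
side 640 191 [0.56762409 0.23780747 0.15646259]
[-0.69863911 -0.18493418  0.69116043] [0.25265087 0.12379725 0.05388209]
```

View pics/crop.png

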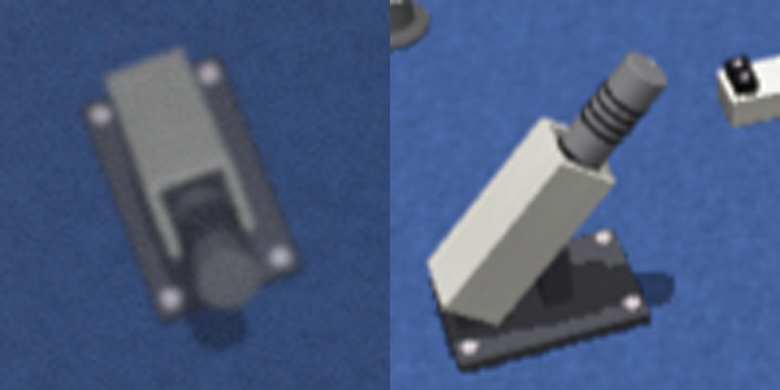

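The crop confirms it: a smaller grey ringed driver in the smallest holder. I'll write a small planner helper and compute the approach to the housing.

```bash
cat >> h.py <<'E'
def down(yaw_y, tilt=0, az=0):
    "tool z straight down, tool y at world angle yaw_y; then tilt so that tool z leans towards az"
    y=np.array([np.cos(yaw_y),np.sin(yaw_y),0]); z=np.array([0,0,-1.]); x=np.cross(y,z)
    return R.from_rotvec(tilt*np.array([np.sin(az),-np.cos(az),0]))*R.from_matrix(np.stack([x,y,z],1))
def now():
    s=monitor.get_state(); return np.array(s["position"]),R.from_quat(s["tcp_rot"])
def plan(p1,R1,n,start=None):
    p0,R0=start or now(); p1=np.array(p1)
    r=(R0.inv()*R1).as_rotvec()/n; S=sum(R.from_rotvec(r*k).as_matrix() for k in range(n))
    t=np.linalg.solve(S,R0.inv().apply(p1-p0))*1000
    t,r=np.round(t,1),np.round(r,4); p,Q=p0,R0; mid=[]
    for k in range(n): p=p+Q.apply(t/1000); Q=Q*R.from_rotvec(r); mid.append(np.round(p,3))
    print(n,"rows:",*t,*r,"| mid",mid[n//2],"res mm",np.round((p-p1)*1000,1),"rad",round((Q.inv()*R1).magnitude(),4), "BIG" if abs(t).max()>41 or np.linalg.norm(r)>.125 else "")
    return p,Q
E
python3 - <<'E'
from h import *
a=plan([.4496,.0403,.16],down(.31+np.pi/2),18)
plan([.4496,.0403,.001],down(.31+np.pi/2),6,a)
E
```

```text
18 rows: -14.3 -26.6 4.0 -0.0 -0.0 -0.0405 | mid [0.31  0.235 0.191] res mm [ 0.4 -0.8 -0.7] rad 0.0003 
6 rows: 0.0 0.1 26.4 -0.0 -0.0 0.0 | mid [0.45  0.04  0.054] res mm [ 0.2 -0.2 -0.1] rad 0.0003
```

Emit:
apply_moves(targets="-14.3 -26.6 4 0 0 -0.0405 85;-14.3 -26.6 4 0 0 -0.0405 85;-14.3 -26.6 4 0 0 -0.0405 85;-14.3 -26.6 4 0 0 -0.0405 85;-14.3 -26.6 4 0 0 -0.0405 85;-14.3 -26.6 4 0 0 -0.0405 85;-14.3 -26.6 4 0 0 -0.0405 85;-14.3 -26.6 4 0 0 -0.0405 85;-14.3 -26.6 4 0 0 -0.0405 85;-14.3 -26.6 4 0 0 -0.0405 85;-14.3 -26.6 4 0 0 -0.0405 85;-14.3 -26.6 4 0 0 -0.0405 85")

```text
time_s: 1.7
position: [0.3392, 0.1807, 0.1834]
tcp_rot: [-0.035, 0.999, 0.0, 0.0]
wrist_force: [0.4, 0.3, -0.1]
gripper_width: 0.085
finger_force: 0.0
```

Emit:
apply_moves(targets="-14.3 -26.6 4 0 0 -0.0405 85;-14.3 -26.6 4 0 0 -0.0405 85;-14.3 -26.6 4 0 0 -0.0405 85;-14.3 -26.6 4 0 0 -0.0405 85;-14.3 -26.6 4 0 0 -0.0405 85;-14.3 -26.6 4 0 0 -0.0405 85;0 0 0 0 0 0 85;0 0 0 0 0 0 85")

```text
time_s: 2.37
position: [0.4504, 0.0386, 0.1588]
tcp_rot: [-0.153, 0.988, 0.0, -0.001]
wrist_force: [0.1, 0.2, -0.6]
gripper_width: 0.085
finger_force: 0.0
```

```bash
python3 - <<'E'
from h import *
s=monitor.get_state(); print(s["time_s"],s["position"],s["joint_positions"])
plan([.4496,.0403,.001],down(.31+np.pi/2),6)
p=imaging.read_camera("wrist"); save(p,"w1"); w=cloud(p)
for t in imaging.trace("housing",p)[:1]:
    print(t["confidence"],t["at"])
m=(np.hypot(w[...,0]-.45,w[...,1]-.04)<.08)&(w[...,2]>.015)&(w[...,2]<.045)
r=cv2.minAreaRect((w[m][:,:2]*1000).astype(np.float32)); print(m.sum(),r,np.median(w[m],0))
E
```

```text
2.3667 [0.45036639 0.03857443 0.15883872] [-8.52653481e-02 -7.11128692e-02  1.81538671e+00 -3.64363506e-05
  1.39846766e+00 -1.96401662e+00]
6 rows: 0.0 0.3 26.3 0.0001 -0.0002 -0.0003 | mid [0.45  0.04  0.054] res mm [ 0.1 -0.   0. ] rad 0.0003 
0.82 [325.2, 212.9]
8093 ((451.4524230957031, 37.98777389526367), (100.6341323852539, 36.11371612548828), 17.94304656982422) [0.44733715 0.0366631  0.02631904]
```

Emit:
apply_moves(targets="0 0 30 0 0 0 85;0 0 30 0 0 0 85;0 0 30 0 0 0 85;0 0 30 0 0 0 85;0 0 25 0 0 0 85;0 0 12 0 0 0 85;0 0 0 0 0 0 30;0 0 0 0 0 0 30;0 0 0 0 0 0 30;0 0 0 0 0 0 30;0 0 0 0 0 0 30;0 0 0 0 0 0 30")

```text
time_s: 3.47
position: [0.4508, 0.0397, 0.0039]
tcp_rot: [-0.155, 0.988, -0.0, 0.001]
wrist_force: [-3.3, 1.6, 11.8]
gripper_width: 0.0351
finger_force: 60.6
```

Emit:
apply_moves(targets="0 0 0 0 0 0 30;0 0 0 0 0 0 30;0 0 -10 0 0 0 30;0 0 -30 0 0 0 30;0 0 -30 0 0 0 30;0 0 -30 0 0 0 30;0 0 -30 0 0 0 30;0 0 0 0 0 0 30")

```text
time_s: 4.13
position: [0.4522, 0.0394, 0.1389]
tcp_rot: [-0.155, 0.988, -0.001, 0.004]
wrist_force: [0.7, 0.1, -1.3]
gripper_width: 0.0345
finger_force: 60.8
```

```bash
python3 - <<'E'
from h import *
s=monitor.get_state(); print(s["time_s"],s["position"],s["gripper_width"],s["finger_force"])
p=imaging.read_camera("wrist"); w=cloud(p)
P,Q=now(); l=Q.inv().apply((w-P).reshape(-1,3)).reshape(w.shape)
for lo,hi,n in[(-.03,.03,"all")]:
    m=(abs(l[...,0])<.07)&(abs(l[...,1])<.03)&(l[...,2]<.03)&(l[...,2]>-.05)
    print(m.sum(),np.nanpercentile(l[m],[1,50,99],axis=0))
save(p,"w2")
yaw=-.305+np.pi/2
a=plan([.6257,-.2247,.14],down(yaw),12)
E
```

```text
4.1333 [0.45216628 0.03940232 0.13891461] 0.03452033526718794 60.83506951108575
37304 [[-0.03030242 -0.02770459 -0.04837088]
 [ 0.01022316 -0.00120295 -0.025465  ]
 [ 0.04918988  0.02738456 -0.00453029]]
12 rows: -14.1 -22.8 -0.3 -0.0001 0.0005 0.0513 | mid [ 0.573 -0.102  0.139] res mm [-0.3 -0.4  0.3] rad 0.0007
```

View pics/w2.png

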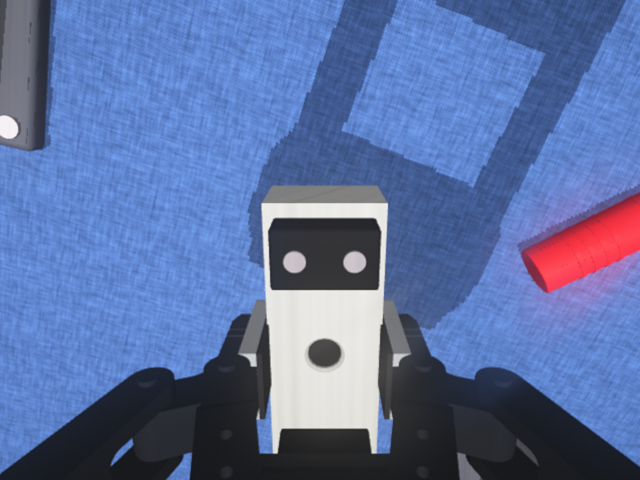

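The housing is held squarely between the fingers, level, with the hole at (325,352) mid-grip. I'll compute the hole offset and go to the rest.

```bash
python3 - <<'E'
from h import *
p=imaging.read_camera("wrist"); w=cloud(p)
P,Q=now(); l=Q.inv().apply((w-P).reshape(-1,3)).reshape(w.shape)
q=l[300:420,285:370].reshape(-1,3); q=q[~np.isnan(q[:,0])]; zm=np.median(q[:,2]); q=q[abs(q[:,2]-zm)<.004]
A=np.c_[q[:,:2],np.ones(len(q))]; c=np.linalg.lstsq(A,q[:,2],rcond=None)[0]
print("hole",np.nanmedian(l[345:358,318:332].reshape(-1,3),0),"plane",c, "end edge",l[204,325],l[284,325])
off=Q.apply([0,0,0])
yaw=-.305+np.pi/2
plan([.6257,-.2247,.12],down(yaw),12)
E
```

```text
hole [-0.00060765 -0.00159725 -0.02266105] plane [ 0.00197279 -0.00020849 -0.0240252 ] end edge [ 0.04827538 -0.00131668 -0.02317849] [ 0.0291522  -0.00131306 -0.0363898 ]
12 rows: -14.2 -22.8 1.2 -0.0 0.0002 0.0513 | mid [ 0.573 -0.102  0.126] res mm [-0.1 -0.3 -0.2] rad 0.0007
```

Emit:
apply_moves(targets="-14.2 -22.8 1.2 0 0 0.0513 30;-14.2 -22.8 1.2 0 0 0.0513 30;-14.2 -22.8 1.2 0 0 0.0513 30;-14.2 -22.8 1.2 0 0 0.0513 30;-14.2 -22.8 1.2 0 0 0.0513 30;-14.2 -22.8 1.2 0 0 0.0513 30;-14.2 -22.8 1.2 0 0 0.0513 30;-14.2 -22.8 1.2 0 0 0.0513 30;-14.2 -22.8 1.2 0 0 0.0513 30;-14.2 -22.8 1.2 0 0 0.0513 30;-14.2 -22.8 1.2 0 0 0.0513 30;-14.2 -22.8 1.2 0 0 0.0513 30")

```text
time_s: 5.23
position: [0.625, -0.2259, 0.1161]
tcp_rot: [0.153, 0.988, 0.0, -0.001]
wrist_force: [1.1, -0.1, -1.1]
gripper_width: 0.0349
finger_force: 60.8
```

Emit:
apply_moves(targets="0 0 0 0 0 0 30;0 0 0 0 0 0 30")

```text
time_s: 5.4
position: [0.6246, -0.2259, 0.1158]
tcp_rot: [0.153, 0.988, 0.0, -0.001]
wrist_force: [-0.7, 0.4, -2.0]
gripper_width: 0.0348
finger_force: 60.8
```

```bash
python3 - <<'E'
from h import *
print(monitor.get_state()["time_s"],now()[0])
a=plan([.6257,-.2247,.056],down(-.305+np.pi/2),5)
p=imaging.read_camera("top"); w=cloud(p); x,y,z=w[...,0],w[...,1],w[...,2]
p=imaging.read_camera("side"); w=cloud(p); x,y,z=w[...,0],w[...,1],w[...,2]
m=(np.hypot(x-.6257,y+.2247)<.06)&(z>.043)&(z<.053); print(m.sum(),w[m].mean(0) if m.any() else 0)
E
```

```text
5.4 [ 0.62455137 -0.22585771  0.1158286 ]
5 rows: -0.2 0.3 12.0 0.0001 -0.0006 -0.0004 | mid [ 0.625 -0.225  0.08 ] res mm [ 0.2  0.  -0.2] rad 0.0002 
110 [ 0.62565231 -0.22118616  0.04758742]
```

Emit:
apply_moves(targets="-0.2 0.3 15 0 0 0 30;-0.2 0.3 15 0 0 0 30;-0.2 0.3 15 0 0 0 30;-0.2 0.3 10 0 0 0 30;0 0 3 0 0 0 30;0 0 0 0 0 0 30;0 0 0 0 0 0 30")

```text
time_s: 6.08
position: [0.6266, -0.2239, 0.0606]
tcp_rot: [0.152, 0.988, -0.0, 0.0]
wrist_force: [0.8, -0.5, -1.9]
gripper_width: 0.035
finger_force: 60.8
```

Emit:
apply_moves(targets="0 0 3 0 0 0 30;0 0 2 0 0 0 30;0 0 1.5 0 0 0 30;0 0 0 0 0 0 30;0 0 0 0 0 0 30")

```text
time_s: 6.5
position: [0.6265, -0.2242, 0.0539]
tcp_rot: [0.152, 0.988, -0.0, 0.0]
wrist_force: [-1.2, 1.6, 3.7]
gripper_width: 0.0349
finger_force: 61.6
```

Emit:
apply_moves(targets="0 0 0 0 0 0 70;0 0 0 0 0 0 70;0 0 0 0 0 0 70;0 0 0 0 0 0 70;0 0 -15 0 0 0 70;0 0 -35 0 0 0 70;0 0 -35 0 0 0 85;0 0 -35 0 0 0 85;0 0 -20 0 0 0 85;0 0 0 0 0 0 85")

```text
time_s: 7.33
position: [0.6277, -0.2247, 0.199]
tcp_rot: [0.152, 0.988, -0.001, 0.004]
wrist_force: [0.6, 0.1, 0.3]
gripper_width: 0.0849
finger_force: 0.0
```

```bash
python3 - <<'E'
from h import *
print(monitor.get_state()["time_s"],now()[0],monitor.get_state()["joint_positions"])
p=imaging.read_camera("wrist"); w=cloud(p); x,y,z=w[...,0],w[...,1],w[...,2]
m=(np.hypot(x-.626,y+.224)<.075)&(z>.065)&(z<.1)
r=cv2.minAreaRect((w[m][:,:2]*1000).astype(np.float32)); print(m.sum(),r,np.median(w[m],0))
t=m&(z<.08); A=np.c_[w[t][:,:2]-[.626,-.224],np.ones(t.sum())]; print("plane",np.linalg.lstsq(A,z[t],rcond=None)[0])
# hole: dark spot on top face near the middle
g=p["img"].mean(2); k=(np.hypot(x-.626,y+.224)<.012)&(g<90); print("hole",k.sum(),np.nanmedian(w[k],0))
b=(np.hypot(x-.626,y+.224)<.025)&(z>.045)&(z<.055); print("rest seen",b.sum())
# driver/holder from the earlier top and side pictures: tube top face and its direction
for c in ["top","side"]:
    d=np.load(f"/tmp/{c}.npz"); w=d["w"]; m=(np.hypot(w[...,0]-.61,w[...,1]-.245)<.12)&(w[...,2]>.03)
    g=d["img"].astype(int).mean(2)
    for n,mm in (("tube",m&(g>100)),("driver",m&(g<95)&(w[...,2]>.14))):
        q=w[mm]; v=np.linalg.svd(q-q.mean(0),full_matrices=False)[2][0]; v*=np.sign(v[2])
        print(c,n,len(q),q.mean(0),v,"lean",np.arccos(v[2]),"az",np.arctan2(-v[1],-v[0]))
save(p,"w3")
E
```

```text
7.3333 [ 0.62774006 -0.22473739  0.1990378 ] [-4.59190542e-01  3.48606603e-01  1.25718114e+00 -8.87075580e-05
  1.52837142e+00 -1.72466846e+00]
8673 ((627.1976928710938, -224.97491455078125), (36.13786697387695, 100.72868347167969), 72.56604766845703) [ 0.6229587  -0.22373997  0.07627038]
plane [ 0.00767417 -0.00131189  0.0757149 ]
hole 2184 [ 0.61819081 -0.22179585  0.27539747]
rest seen 1
top tube 642 [0.63400952 0.24910478 0.10270453] [-0.66506233 -0.24176144  0.70657165] lean 0.7861546654975693 az 0.3486655421869753
top driver 353 [0.56401061 0.22427974 0.17188671] [-0.73948501 -0.27309819  0.61528798] lean 0.90804509782429 az 0.35377165211115624
side tube 1381 [0.62106939 0.25590892 0.10074317] [-0.61732182 -0.25663837  0.74367367] lean 0.7322475990407376 az 0.39399159632423125
side driver 166 [0.56360983 0.23642672 0.1616953 ] [-0.78919312 -0.17004198  0.59013552] lean 0.9395696241022837 az 0.21221873710038439
```

View pics/w3.png

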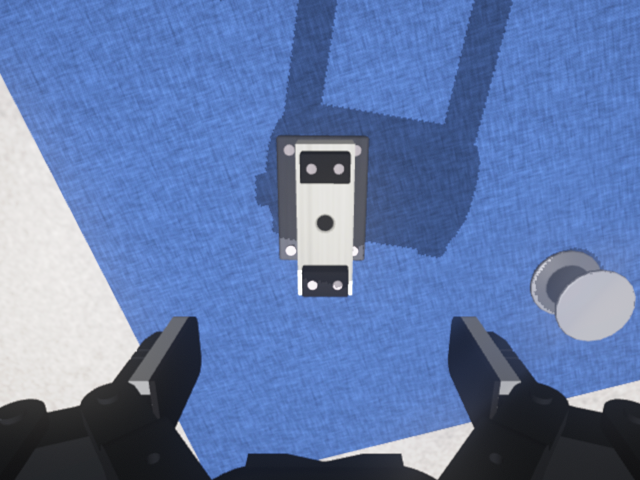

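The housing sits centred on the rest, hole up at (325,222), at about (0.627,-0.225) with yaw -0.304. Next is a standoff along the driver axis.

```bash
python3 - <<'E'
from h import *
plan([.485,.193,.262],down(.35+np.pi/2,.70,.35),18)
E
```

```text
18 rows: 6.7 23.9 -5.3 -0.0128 -0.0373 -0.0348 | mid [0.587 0.019 0.245] res mm [ 0.8  0.5 -0. ] rad 0.0013
```

Emit:
apply_moves(targets="6.7 23.9 -5.3 -0.0128 -0.0373 -0.0348 85;6.7 23.9 -5.3 -0.0128 -0.0373 -0.0348 85;6.7 23.9 -5.3 -0.0128 -0.0373 -0.0348 85;6.7 23.9 -5.3 -0.0128 -0.0373 -0.0348 85;6.7 23.9 -5.3 -0.0128 -0.0373 -0.0348 85;6.7 23.9 -5.3 -0.0128 -0.0373 -0.0348 85;6.7 23.9 -5.3 -0.0128 -0.0373 -0.0348 85;6.7 23.9 -5.3 -0.0128 -0.0373 -0.0348 85;6.7 23.9 -5.3 -0.0128 -0.0373 -0.0348 85")

```text
time_s: 8.13
position: [0.5946, -0.0026, 0.2378]
tcp_rot: [-0.006, 0.984, 0.031, 0.173]
wrist_force: [-0.7, -0.1, 1.2]
gripper_width: 0.0849
finger_force: 0.0
```

Emit:
apply_moves(targets="6.7 23.9 -5.3 -0.0128 -0.0373 -0.0348 85;6.7 23.9 -5.3 -0.0128 -0.0373 -0.0348 85;6.7 23.9 -5.3 -0.0128 -0.0373 -0.0348 85;6.7 23.9 -5.3 -0.0128 -0.0373 -0.0348 85;6.7 23.9 -5.3 -0.0128 -0.0373 -0.0348 85;6.7 23.9 -5.3 -0.0128 -0.0373 -0.0348 85;6.7 23.9 -5.3 -0.0128 -0.0373 -0.0348 85;6.7 23.9 -5.3 -0.0128 -0.0373 -0.0348 85;6.7 23.9 -5.3 -0.0128 -0.0373 -0.0348 85;0 0 0 0 0 0 85;0 0 0 0 0 0 85;0 0 0 0 0 0 85")

```text
time_s: 9.13
position: [0.4854, 0.1936, 0.2601]
tcp_rot: [-0.163, 0.926, 0.06, 0.336]
wrist_force: [-0.1, 0.7, -0.1]
gripper_width: 0.0848
finger_force: 0.0
```

```bash
python3 - <<'E'
from h import *
s=monitor.get_state();print(s["time_s"],now()[0],s["joint_positions"])
p=imaging.read_camera("wrist"); w=cloud(p); save(p,"w4"); np.savez("/tmp/w4",w=w,img=p["img"])
for t in ["driver","holder"]:
    for d in imaging.trace(t,p): 
        q=w[d["pixels"]]; q=q[~np.isnan(q[:,0])]; print(t,d["confidence"],d["at"],len(q),np.median(q,0))
        if d["confidence"]>.5: np.save(f"/tmp/m_{t}",d["pixels"])
E
```

```text
9.1333 [0.48537684 0.19356974 0.26014182] [ 0.15187397 -0.40860883  2.02136011  0.17060866  0.84923622 -1.83442977]
driver 0.8 [323.8, 227.2] 3295 [0.54710932 0.2155675  0.17931723]
driver 0.73 [573.0, 98.2] 9647 [0.5005786  0.41333758 0.03794351]
holder 0.71 [325.8, 124.8] 10925 [0.59884663 0.23196318 0.01205572]
```

View pics/w4.png

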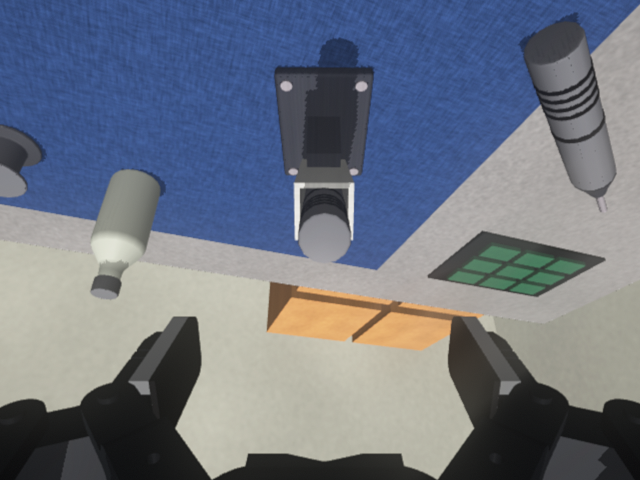

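Wrist view: the smaller driver's butt disc is centred near (324,235), in the socket and between the fingers; the bottle is at (125,230) and the large grey driver at (570,100), both clear. Now the exact offset and axis.

```bash
python3 - <<'E'
from h import *
d=np.load("/tmp/w4.npz"); w=d["w"]; P,Q=now(); l=Q.inv().apply((w-P).reshape(-1,3)).reshape(w.shape)
b=w[215:258,302:346].reshape(-1,3); lb=l[215:258,302:346].reshape(-1,3)
zz=np.nanmedian(lb[:,2]); k=abs(lb[:,2]-zz)<.004
(cx,cy),r=cv2.minEnclosingCircle((lb[k][:,:2]*1000).astype(np.float32)); print("butt plane tool z",zz,"circle",cx,cy,r,"n",k.sum())
A=np.c_[lb[k][:,:2],np.ones(k.sum())]; print("disc tilt",np.linalg.lstsq(A,lb[k][:,2],rcond=None)[0])
B=Q.apply([cx/1e3,cy/1e3,zz])+P; print("butt world",B)
z=w[...,2]; m=np.zeros(z.shape,bool); m[60:180,265:380]=1; m&=(z>.008)&(z<.016)
c=[w[88,286],w[87,362],w[172,292],w[172,353]]
f=lambda a:np.arctan2(a[1],a[0]); print("bolts az",f(c[0]-c[2]),f(c[1]-c[3]),"foot mid",np.mean(c,0))
u=-Q.apply([0,0,1]); print("axis tool",u)
ideal=down(.35+np.pi/2,.70,.35); print("rot err",(Q.inv()*ideal).as_rotvec())
E
```

```text
butt plane tool z 0.09865204567655778 circle 0.7309441566467285 -0.5085547566413879 15.773297309875488 n 1800
disc tilt [0.01093152 0.00218125 0.09860893]
butt world [0.54499134 0.21415619 0.18413435]
bolts az -2.8085167553163255 nan foot mid [nan nan nan]
axis tool [-0.602593   -0.22044318  0.76699836]
rot err [ 0.00044487 -0.00335452 -0.00335313]
```

Emit:
apply_moves(targets="0 -0.1 30 0 0 0 85;0 -0.1 30 0 0 0 85;0 -0.1 30 0 0 0 85;0.2 -0.1 30 0 0 0 85;0.2 0 20 0 0 0 85;0.2 0 13 0 0 0 85;0 0 0 0 0 0 85;0 0 0 0 0 0 24;0 0 0 0 0 0 24;0 0 0 0 0 0 24;0 0 0 0 0 0 24;0 0 0 0 0 0 24")

```text
time_s: 10.28
position: [0.5773, 0.2269, 0.1441]
tcp_rot: [-0.163, 0.925, 0.06, 0.337]
wrist_force: [-5.8, -3.3, 5.9]
gripper_width: 0.0308
finger_force: 58.4
```

Emit:
apply_moves(targets="0 0 0 0 0 0 24;0 0 0 0 0 0 24;0 0 0 0 0 0 24;0 0 -5 0 0 0 24;0 0 -10 0 0 0 24;0 0 -10 0 0 0 24")

```text
time_s: 10.78
position: [0.562, 0.2214, 0.1628]
tcp_rot: [-0.163, 0.925, 0.06, 0.337]
wrist_force: [3.6, -0.1, -3.4]
gripper_width: 0.0306
finger_force: 60.0
```

```bash
python3 - <<'E'
from h import *
s=monitor.get_state();print({k:np.round(s[k],3) for k in ("time_s","position","wrist_force","gripper_width","finger_force","joint_positions")})
P,Q=now(); B=np.array([.54499,.21416,.18413]); print("tool axis dist past old butt",Q.inv().apply(P-B))
E
```

```text
{'time_s': np.float64(10.783), 'position': array([0.562, 0.221, 0.163]), 'wrist_force': array([ 3.572, -0.144, -3.353]), 'gripper_width': np.float64(0.031), 'finger_force': np.float64(59.951), 'joint_positions': array([ 0.193, -0.131,  2.022,  0.191,  0.567, -1.851])}
tool axis dist past old butt [-0.00047009  0.00095861  0.02818716]
```

Emit:
apply_moves(targets="0 0 -15 0 0 0 24;0 0 -15 0 0 0 24;0 0 -15 0 0 0 24;0 0 -15 0 0 0 24;0 0 -15 0 0 0 24;0 0 -15 0 0 0 24;0 0 -15 0 0 0 24;0 0 -15 0 0 0 24;0 0 -15 0 0 0 24;0 0 -10 0 0 0 24;0 0 0 0 0 0 24;0 0 0 0 0 0 24")

```text
time_s: 11.78
position: [0.4747, 0.1893, 0.2734]
tcp_rot: [-0.163, 0.925, 0.06, 0.337]
wrist_force: [0.5, -0.3, -4.3]
gripper_width: 0.0306
finger_force: 60.3
```

Emit:
apply_moves(targets="0 0 0 0 0 0 24;0 0 0 0 0 0 24")

```text
time_s: 11.95
position: [0.4748, 0.1895, 0.2722]
tcp_rot: [-0.163, 0.926, 0.06, 0.336]
wrist_force: [0.4, -0.2, -3.1]
gripper_width: 0.0305
finger_force: 60.3
```

```bash
python3 - <<'E'
from h import *
s=monitor.get_state();print({k:np.round(s[k],3) for k in ("time_s","position","gripper_width","finger_force","joint_positions")})
p=imaging.read_camera("side"); save(p,"s5"); w=cloud(p)
P,Q=now(); B=np.array([.54499,.21416,.18413]); print("pulled",-Q.inv().apply(P-B)[2]+.053)
# target above hole: tip ~ TCP+145 along tool z
yaw=-.304+np.pi/2
a=plan([.46,.0,.34],down(.35+np.pi/2-.4),12)
b=plan([.6272,-.225,.29],down(yaw),12,a)
E
```

```text
{'time_s': np.float64(11.95), 'position': array([0.475, 0.189, 0.272]), 'gripper_width': np.float64(0.03), 'finger_force': np.float64(60.319), 'joint_positions': array([ 0.143, -0.442,  2.017,  0.172,  0.889, -1.837])}
pulled 0.16833630877876155
12 rows: 1.4 -15.2 -7.2 0.0118 0.0572 0.0318 | mid [0.469 0.077 0.308] res mm [-0.2 -0.3  0.4] rad 0.0004 
12 rows: -16.9 -16.2 4.2 -0.0 -0.0 0.0212 | mid [ 0.564 -0.126  0.311] res mm [-0.1  0.   0.1] rad 0.0004
```

View pics/s5.png

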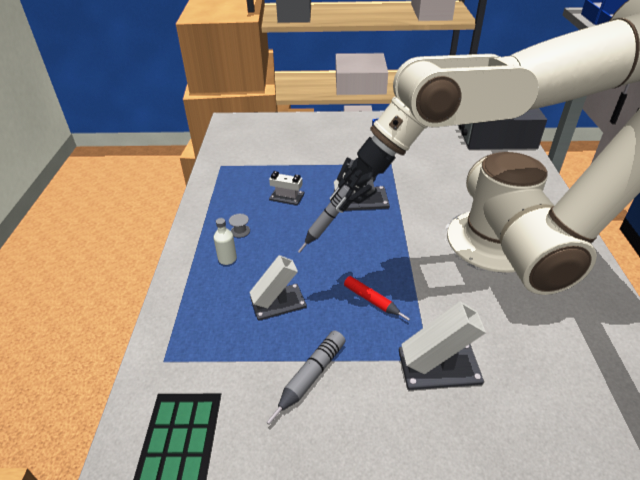

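The driver is out: its tip is at (301,250), clear of the socket mouth at (292,263), and the housing is still on the rest at (287,185). Now turning upright and carrying over.

Emit:
apply_moves(targets="1.4 -15.2 -7.2 0.0118 0.0572 0.0318 24;1.4 -15.2 -7.2 0.0118 0.0572 0.0318 24;1.4 -15.2 -7.2 0.0118 0.0572 0.0318 24;1.4 -15.2 -7.2 0.0118 0.0572 0.0318 24;1.4 -15.2 -7.2 0.0118 0.0572 0.0318 24;1.4 -15.2 -7.2 0.0118 0.0572 0.0318 24;1.4 -15.2 -7.2 0.0118 0.0572 0.0318 24;1.4 -15.2 -7.2 0.0118 0.0572 0.0318 24;1.4 -15.2 -7.2 0.0118 0.0572 0.0318 24;1.4 -15.2 -7.2 0.0118 0.0572 0.0318 24;1.4 -15.2 -7.2 0.0118 0.0572 0.0318 24;1.4 -15.2 -7.2 0.0118 0.0572 0.0318 24")

```text
time_s: 13.0
position: [0.46, -0.0011, 0.3412]
tcp_rot: [0.026, 1.0, -0.0, -0.001]
wrist_force: [-0.1, 0.1, -3.4]
gripper_width: 0.0307
finger_force: 60.4
```

Emit:
apply_moves(targets="-16.9 -16.2 4.2 0 0 0.0212 24;-16.9 -16.2 4.2 0 0 0.0212 24;-16.9 -16.2 4.2 0 0 0.0212 24;-16.9 -16.2 4.2 0 0 0.0212 24;-16.9 -16.2 4.2 0 0 0.0212 24;-16.9 -16.2 4.2 0 0 0.0212 24;-16.9 -16.2 4.2 0 0 0.0212 24;-16.9 -16.2 4.2 0 0 0.0212 24;-16.9 -16.2 4.2 0 0 0.0212 24;-16.9 -16.2 4.2 0 0 0.0212 24")

```text
time_s: 13.83
position: [0.6042, -0.1859, 0.2982]
tcp_rot: [0.131, 0.991, 0.0, 0.0]
wrist_force: [0.1, -0.2, -2.8]
gripper_width: 0.0307
finger_force: 60.4
```

Emit:
apply_moves(targets="-16.9 -16.2 4.2 0 0 0.0212 24;-16.9 -16.2 4.2 0 0 0.0212 24;0 0 0 0 0 0 24;0 0 0 0 0 0 24;0 0 0 0 0 0 24;0 0 0 0 0 0 24")

```text
time_s: 14.33
position: [0.6271, -0.2245, 0.2912]
tcp_rot: [0.151, 0.989, 0.0, 0.001]
wrist_force: [0.2, 0.8, -2.7]
gripper_width: 0.0306
finger_force: 60.4
```

```bash
python3 - <<'E'
from h import *
s=monitor.get_state();P,Q=now();print(s["time_s"],P,Q.apply([0,0,1]),s["gripper_width"],s["finger_force"])
for c in ["side","wrist"]:
    p=imaging.read_camera(c); save(p,c[0]+"6"); w=cloud(p)
    np.savez("/tmp/6"+c,w=w,img=p["img"])
    x,y,z=w[...,0],w[...,1],w[...,2]
    for h in np.arange(.10,.27,.015):
        m=(np.hypot(x-P[0],y-P[1])<.045)&(abs(z-h)<.0075)
        if m.sum()>3: print(c,round(h,3),m.sum(),np.round(np.median(w[m],0),4),"span",np.round(np.ptp(w[m],0)[:2],3))
    m=(np.hypot(x-P[0],y-P[1])<.03)&(z>.082); print(c,"lowest",np.sort(z[m])[:6])
E
```

```text
14.3333 [ 0.62705637 -0.22449383  0.29120458] [ 1.50379612e-03  8.29519746e-05 -9.99998866e-01] 0.030617452142524593 60.394309759140015
side 0.145 6 [ 0.6275 -0.222   0.1462] span [0.004 0.014]
side 0.16 7 [ 0.6279 -0.2206  0.1606] span [0.003 0.006]
side 0.175 11 [ 0.6266 -0.2179  0.1784] span [0.012 0.007]
side 0.19 20 [ 0.6252 -0.2142  0.1903] span [0.021 0.011]
side 0.205 37 [ 0.6242 -0.2102  0.206 ] span [0.028 0.017]
side 0.22 46 [ 0.626  -0.2099  0.2212] span [0.03  0.023]
side 0.235 49 [ 0.6253 -0.2101  0.234 ] span [0.031 0.024]
side 0.25 45 [ 0.6245 -0.2098  0.2499] span [0.03  0.024]
side 0.265 53 [ 0.6266 -0.2101  0.2645] span [0.031 0.019]
side lowest [0.08420669 0.08430528 0.08471295 0.08512522 0.08518559 0.08534676]
wrist 0.145 23 [ 0.625  -0.2252  0.1495] span [0.002 0.005]
wrist 0.16 6 [ 0.6248 -0.2243  0.1545] span [0.001 0.003]
wrist 0.205 210 [ 0.6137 -0.2212  0.2085] span [0.017 0.03 ]
wrist 0.22 444 [ 0.6136 -0.2207  0.2203] span [0.017 0.03 ]
wrist 0.235 539 [ 0.6137 -0.2207  0.2353] span [0.017 0.03 ]
wrist 0.25 679 [ 0.6136 -0.2207  0.2503] span [0.017 0.03 ]
wrist 0.265 728 [ 0.6132 -0.221   0.2646] span [0.018 0.03 ]
wrist lowest [0.08604267 0.08620613 0.08627952 0.08631102 0.08648237 0.08674246]
```

```bash
python3 - <<'E'
import cv2,numpy as np
s=cv2.imread("pics/s6.png")[90:230,220:360]; w=cv2.imread("pics/w6.png")[:,110:530]
cv2.imwrite("pics/c6.png",np.hstack([cv2.resize(s,(420,420)),cv2.resize(w,(367,420))]))
E
```

```text
(no output)
```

View pics/c6.png

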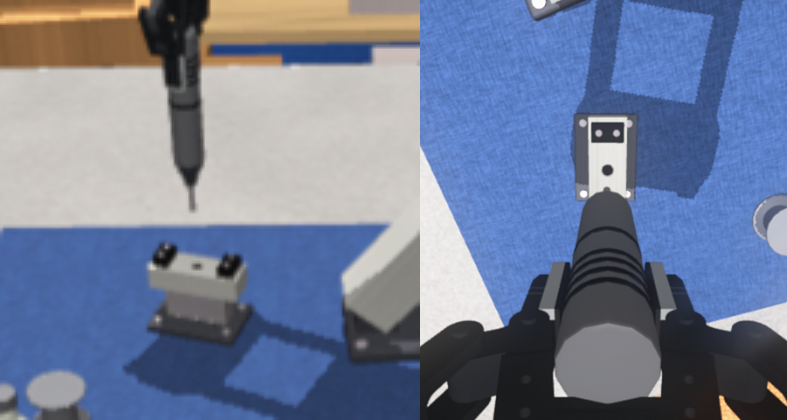

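The driver hangs upright above the hole, with the tip at about z 0.143 and laterally within 2 mm; housing unmoved. Lowering about 46 mm gently.

Emit:
apply_moves(targets="0 0 6 0 0 0 24;0 0 8 0 0 0 24;0 0 8 0 0 0 24;0 0 8 0 0 0 24;0 0 7 0 0 0 24;0 0 5 0 0 0 24;0 0 3 0 0 0 24;0 0 0 0 0 0 24;0 0 0 0 0 0 24;0 0 0 0 0 0 24;0 0 0 0 0 0 24;0 0 0 0 0 0 24")

```text
time_s: 15.43
position: [0.6271, -0.2251, 0.2465]
tcp_rot: [0.152, 0.988, -0.0, 0.001]
wrist_force: [-0.1, -0.8, -3.2]
gripper_width: 0.0306
finger_force: 60.4
```

```bash
python3 - <<'E'
from h import *
s=monitor.get_state();P,Q=now();print(s["time_s"],P,Q.apply([0,0,1]),s["wrist_force"],np.abs(s["qvel"]).max())
p=imaging.read_camera("side"); save(p,"s7"); w=cloud(p); x,y,z=w[...,0],w[...,1],w[...,2]
for h in np.arange(.08,.18,.008):
    m=(np.hypot(x-P[0],y-P[1])<.02)&(abs(z-h)<.004)
    if m.sum(): print(round(h,3),m.sum(),np.round(np.median(w[m],0),4))
# image rows: project the hole mouth and expected tip
rv,tv=np.array(p["rvec"],float),np.array(p["tvec"],float); K=np.array([[p["fx"],0,p["cx"]],[0,p["fy"],p["cy"]],[0,0,1]],float)
print(cv2.projectPoints(np.array([[.6272,-.225,.076],[.6265,-.2248,.096],[.6265,-.2248,.128]]),rv,tv,K,None)[0].round(1).tolist())
cv2.imwrite("pics/c7.png",cv2.resize(cv2.imread("pics/s7.png")[130:220,240:330],(540,540),interpolation=cv2.INTER_NEAREST))
E
```

```text
15.4333 [ 0.6271438  -0.22512223  0.24652567] [ 1.76630401e-03 -2.78756255e-04 -9.99998401e-01] [-0.05897755 -0.78966724 -3.16548586] 0.001723638448034422
0.08 6 [ 0.6271 -0.2241  0.0779]
0.096 1 [ 0.629  -0.2232  0.0977]
0.104 5 [ 0.6255 -0.2225  0.1026]
0.112 5 [ 0.6253 -0.2208  0.1118]
0.12 4 [ 0.6258 -0.2216  0.1213]
0.128 4 [ 0.6282 -0.2181  0.1291]
0.136 7 [ 0.6261 -0.2159  0.1357]
0.144 12 [ 0.6269 -0.2147  0.1455]
0.152 13 [ 0.6217 -0.2105  0.1538]
0.16 19 [ 0.6274 -0.2099  0.161 ]
0.168 16 [ 0.622  -0.2113  0.1669]
0.176 26 [ 0.6248 -0.212   0.1756]
[[[285.0, 177.4]], [[284.8, 172.2]], [[284.2, 163.6]]]
```

View pics/c7.png

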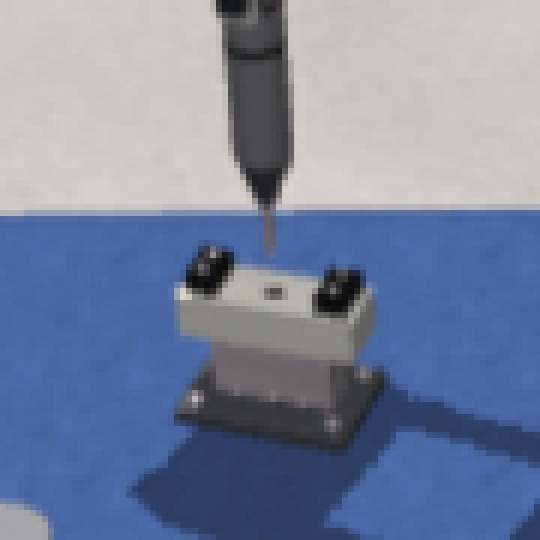

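The tip is at (285,172.5) and the hole at (285.8,178.5). That puts the tip about 20 mm above the hole, centred, upright, still and touching nothing. Handing in.

```bash
python3 -c "
from h import *
print(ticket.finish_job())"
```

```text
the job is handed in; nothing more can be done
None
```

I handed the job in at about 15.5 s on the robot's clock; no verdict came back. The housing lies level and centred on the rest, and the gripper holds the driver upright, its tip about 20 mm above the screw hole and touching nothing.

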